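# Bleed the valve block before it goes to the press

### The arm

A 7-joint arm with a two-finger parallel gripper is mounted at the origin on the work surface. World frame = base frame: x ahead of the robot, y to its left, z up, the work surface at z = 0. Lengths are in mm, angles in rad, forces in N, time in s.
With the tool pointing down it reaches from about 350 to 900 mm from the base axis. Payload 7.2 kg.
Tool frame: the origin (TCP) lies midway between the tips of the shut fingers; the grasp point (between the pads) lies 19 mm behind it; z points along the fingers, y is the line along which they close (so a half turn about z gives the same grasp; the last joint's range is limited). The gripper opens to 88 mm and grips with 3 to 60 N. Pads are 20 mm wide; open, the fingers measure 115 mm over their backs; the gripper's body (75 mm by 178 mm) begins 61 mm behind the grasp point.
Start: joints at [1.085, 0.411, -0.013, 1.596, 0.006, 1.134, -0.082], TCP at [253.583, -571.248, 222.653] pointing down, gripper open.
Joint ranges: [-2.95, 2.95], [-0.29, 1.99], [-1.47, 1.44], [0.14, 2.54], [-1.03, 4.17], [0.13, 1.85], [-2.86, 2.86]. Speed limits (rad/s): [2.39, 2.39, 3.01, 3.01, 3.14, 3.14, 3.14].

### API

Orientations are given as [roll, pitch, yaw] about the fixed x, y, z axes, in that order (R = Rz(yaw) Ry(pitch) Rx(roll)).
In Python, from plant import monitor, read_camera, manip gives the robot as it stands.
- The arm moves only by the tool apply_moves, never from a script. Its argument "commands" is a list of rows, each a list of 6 numbers: the shift along the tool's x, y, z in cm, then the turn, a rotation vector about the tool's x, y, z in rad. In form: [[dx, dy, dz, wx, wy, wz], ...]. A call has 1 to 5 rows; each row shifts and turns the commanded pose from where the row before left it, along the tool's axes as they then stand; what a row does not reach is not made up. A row lasts 1/8 s, in which the tool goes at most 62.5 mm and 10.7 degrees, less where a joint would pass 70% of its speed; a pose out of reach is approached as far as the arm can. A call is refused whole if a number of a shift passes 6.25 or a number of a turn 0.188, either way. A call with a gripper value outside its range is refused whole. "gripper" is the finger opening in cm, from 0 to 8.78, set as the call begins (left out, the last holds). The fingers move at their own pace and stop on an object; "squeeze" is the grip in N (left out, the last holds). Time passes only in rows, so rows that do not move let the fingers close. It gives the time, the measured TCP pose, the force, the opening and the grip force at its end, in the units of the state.
- monitor.get_state(): the state, without advancing time (a new reading comes with each control period).
- read_camera(name): name is "scene" or "top"; returns a dict with "img" (420x560x3 uint8, red, green, blue), "range_z" (420x560 float32, mm along the optical axis (not along the pixel's ray), 0 where there is no reading), "vertical_fov" (degrees; the focal length in pixels is half the picture's height over the tangent of half this angle, whatever the lens; pixels are square), "cx", "cy" (the principal point, pixels), "extrinsics" (4x4, takes a point from world to camera coordinates). Camera axes: x right, y down, z forward; pixel columns grow to the right and rows downward; lengths in mm; the calibration is good to about 2 mm. A picture is of the moment at which its call begins.
- manip.finish_job(): hands the job in; it is judged then, once.
The state is a dict: "clock": time; "joints": joint angles; "joint_vel": joint speeds; "tau": joint torques, N m; "position": TCP position; "ee_rot": TCP orientation; "ft_force": force on the tool from outside, world axes, zero at the start; "wrist_torque": the same for the moment, N m; "gripper_width": finger opening in mm; "finger_force": force on a finger pad.
Only numpy, scipy, OpenCV 4.12 (cv2) and the standard library are available. Lean on these libraries where they do the work, as an engineer would, in place of code of your own. Each camera call takes 0.05 s, during which the arm holds its last target. There are 200 camera calls.

### The job

The valve block by the hand press still has pressure trapped in it and must be bled before it is resealed. With a closed fingertip, lightly, first push the black plunger of the chromed relief valve all the way in so that it stays in, then press the poppet of the red-ringed brass nipple well in, hold it about a second and let it spring back, and then do the same with the poppet of the blue-ringed nipple. Only touch: do not grip, lift or shift the block, and leave the press, the yellow seal pusher, the black collar and the wrench as they are.

Things in the scene. Friction and masses are not known exactly. Their poses are not given: they have to be found in the camera images.
- valve_block: Loose aluminium valve block lying on the bench, 200 mm long (its x), 56 mm wide (its y), 45 mm high, about 1.7 kg with its fittings; origin at the centre of its underside, z up. Three upright fittings are screwed into its top in a row along x, 64 mm apart: red-ringed nipple at x = -64 mm, chromed relief valve at x = 0, blue-ringed nipple at x = +64 mm. Any yaw is possible.
- relief_top (a point): Centre of the top face of the black rubber-capped plunger (18 mm across) of the chromed relief valve, 108 mm above the bench at the start; moves down with the plunger. The soft cap itself gives about 1 mm at 4 N and 3 mm at 12 N. The valve below it is 23 to 30 mm across and ends 91 mm above the bench.
- relief_plunger (a joint): Travel of the relief plunger, m: 0 out (the start), 0.008 fully in, pushed straight down. No spring: it needs about 4 N to move and stays where it is left.
- red_tip (a point): Centre of the flat tip of the steel poppet stem (10 mm across) of the brass nipple with the red ring (38 mm across), 99 mm above the bench when out; moves with the stem, which stands 10 mm proud of the nipple's nose (25 mm across).
- red_poppet (a joint): Travel of the red-ringed nipple's poppet, m: 0 out, 0.008 fully in, pushed straight down against a spring (2 N at the start of the travel, 7 N at its end) which returns it.
- blue_tip (a point): The same point on the brass nipple with the blue ring: the poppet stem's tip, 10 mm across, 99 mm above the bench when out.
- blue_poppet (a joint): Travel of the blue-ringed nipple's poppet, m; same travel and spring as the red one.
- press: Red cast hand press bolted to the bench to the right (-y): base 270 mm (its x) by 130 mm (its y), frame 395 mm high, ram to 440 mm, lever ball to about 520 mm; origin under the centre of its base; its throat, with a steel anvil block under the ram, faces its own -x, towards the valve block. Not to be touched.
- seal_pusher: Loose yellow polyethylene seal pusher standing upright, 36 mm across, 80 mm tall, 60 g; origin at the centre of its foot. Leave alone.
- collar: Loose blackened steel collar lying flat, 48 mm outside, 30 mm inside, 20 mm high; origin at the centre of its underside. Leave alone.
- wrench: Loose steel wrench lying flat on the bench, 180 mm long along its x; origin under its middle. Leave alone.
Mind the look-alikes: they are no part of the job. Several things have the shape of the valve_block; the one meant has the colours described above.

How it is judged:
By the outcome, as a careful person would: the job done as asked, in the order asked, and still so for the second after the job is handed in, with the robot touching nothing.
It also fails if it takes over 48 s, if anything falls off the work surface, if the arm or the gripper's body presses on something with over 40 N, if the wrist force passes 120 N, or if a joint passes its speed limit or range.

## Working session

There is one attempt and no reset: what is moved stays moved. The work goes in short steps, Python scripts to look and compute and a tool call to move; the robot and the scene stay as the last step left them, time stands still between calls to the robot, and variables do not carry over. Pictures are saved under pics/ and viewed, at most 10 in all, crops included, and the job is handed in when it is done.

Besides the shell and the picture viewer there is one more tool, called after ">>>" as name(argument=value, ...) on one line, values as JSON. apply_moves: Moves the arm, as the interface text tells. Its arguments: {"type":"object","properties":{"commands":{"type":"array","items":{"type":"array","items":{"type":"number"}}},"gripper":{"type":"number"},"squeeze":{"type":"number"}},"required":["commands"]}

```bash
mkdir -p pics
cat > h.py <<'E'
import numpy as np,cv2
from plant import monitor, read_camera, manip
def cam(n,save=None):
    c=read_camera(n)
    if save: cv2.imwrite('pics/'+save,c['img'][:,:,::-1])
    np.savez('/tmp/'+n,**c)
    return c
def pts(c):
    h,w=c['range_z'].shape; f=h/2/np.tan(np.radians(c['vertical_fov'])/2)
    u,v=np.meshgrid(np.arange(w),np.arange(h)); z=c['range_z']
    p=np.stack([(u-c['cx'])/f*z,(v-c['cy'])/f*z,z],-1)
    E=np.array(c['extrinsics']); return (p-E[:3,3])@E[:3,:3]
def ray(c,u,v,Z):
    h=c['img'].shape[0]; f=h/2/np.tan(np.radians(float(c['vertical_fov']))/2)
    E=np.array(c['extrinsics']);R=E[:3,:3];o=-R.T@E[:3,3]
    d=R.T@np.array([(u-c['cx'])/f,(v-c['cy'])/f,1]); return o+d*(Z-o[2])/d[2]
E
python3 - <<'E'
from h import *
for n in ['scene','top']:
    c=cam(n,n+'1.png'); E=np.array(c['extrinsics']); print(n,c['vertical_fov'],c['cx'],c['cy'],-E[:3,:3].T@E[:3,3],E[2,:3],(c['range_z']>0).mean())
s=monitor.get_state(); print(s)
E
```

```text
scene 45.73963533742905 273.80567270505895 210.77903022315965 [1106.91312706 -372.20350734  919.53771765] [-0.49911555  0.28049969 -0.81988023] 0.9959481292517007
top 43.657088487286465 286.85059342697184 208.84607444859265 [ 356.33180429  -77.56849197 1179.54484441] [ 0.21828992 -0.00104587 -0.9758834 ] 0.9960374149659864
{'clock': 0.1, 'joints': array([ 1.0847993 ,  0.41181423, -0.01272815,  1.59694049,  0.00561048,
        1.13433295, -0.08216684]), 'joint_vel': array([-0.00247981, -0.00257102,  0.00144152, -0.00141698, -0.00154377,
       -0.00032992, -0.00088685]), 'tau': array([ 3.32214047e-03, -5.89097393e+01,  6.43906854e-01, -2.91709650e+01,
       -5.38356823e-02,  1.44829106e-02,  5.30677914e-05]), 'position': array([ 253.37597515, -570.83376098,  221.90477642]), 'ee_rot': array([-3.14013724e+00,  1.06238996e-04,  4.17873595e-01]), 'ft_force': array([-0.2957296 , -0.22654925, -0.50224056]), 'wrist_torque': array([ 0.02735115, -0.01671961, -0.007623  ]), 'finger_force': 0.0, 'gripper_width': 87.84689463317547}
```

View pics/scene1.png

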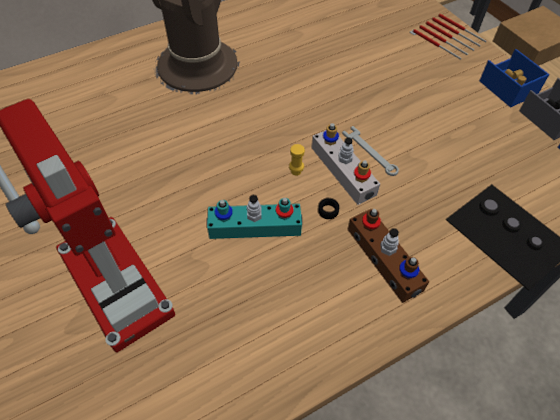

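View pics/top1.png

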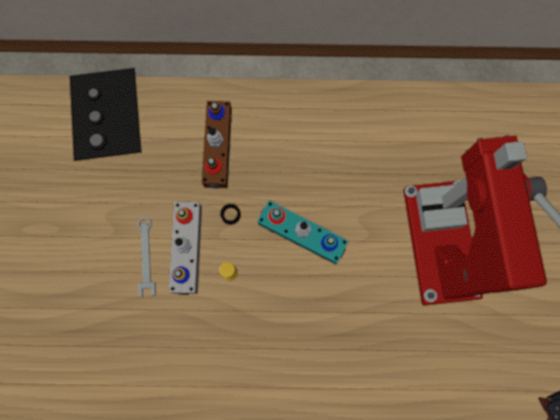

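The pictures show three blocks of the same shape:
- Bare aluminium: top (184,245), scene (347,160).
- Teal: top (302,230), scene (254,212).
- Brown: top (215,140), scene (390,248).

By the description I choose the bare aluminium one. Next is a close crop to check it, plus the measurement.

Run:
```python
from h import *
out=[]
for n,(u0,u1,v0,v1) in {'scene':(300,400,110,210),'top':(140,240,195,300)}.items():
    c=np.load(f'/tmp/{n}.npz'); im=c['img']; P=pts(c)
    out.append(cv2.resize(im[v0:v1,u0:u1],(390,390),interpolation=cv2.INTER_CUBIC))
    sub=np.zeros(im.shape[:2],bool); sub[v0:v1,u0:u1]=1
    hsv=cv2.cvtColor(im,cv2.COLOR_RGB2HSV); H,S,V=[hsv[...,i] for i in range(3)]
    red=sub&((H<8)|(H>172))&(S>150); blue=sub&(H>110)&(H<130)&(S>130)
    for nm,m in (('red',red),('blue',blue)):
        v,u=np.nonzero(m); q=P[m]; print(n,nm,m.sum(),u.mean(),v.mean(),np.median(q,0), q.min(0),q.max(0))
    # block top face
    top=sub&(abs(P[...,2]-45)<3)
    q=P[top][:,:2].astype(np.float32); print('top face',top.sum(),cv2.minAreaRect(q), np.median(P[top][:,2]))
    for zlo,zhi in ((94,102),(103,112)):
        m=sub&(P[...,2]>zlo)&(P[...,2]<zhi); k,l,st,ce=cv2.connectedComponentsWithStats(m.astype(np.uint8))
        for i in range(1,k): print(zlo,st[i,4],ce[i],P[l==i].mean(0))
cv2.imwrite('pics/crop.png',np.hstack(out)[:,:,::-1])
```

```text
scene red 103 361.93203883495147 174.4757281553398 [598.7562207  135.0093082   65.02894317] [ 5.55794081e+02 -3.72203507e+02  4.93341836e-01] [1106.91312706  200.87034906  919.53771765]
scene blue 86 329.9767441860465 142.1627906976744 [471.32988804 132.71727436  65.22871062] [444.87814901  25.20025241   2.35184814] [618.10248755 158.99640865  73.42578632]
top face 920 ((542.5487670898438, 129.8656005859375), (230.4280242919922, 121.99237060546875), 16.931337356567383) 44.86095456299327
94 14 [331.78571429 125.        ] [462.60390118 141.58656674  98.05769581]
94 1 [331. 130.] [472.14043175 133.67043557  94.39575347]
94 5 [347. 144.] [527.27402422 139.97023312  96.69280982]
94 1 [347. 147.] [533.13696596 136.33263294  94.44019394]
94 19 [363.89473684 161.89473684] [589.11576899 141.95775119  97.75198081]
94 4 [373.5 209. ] [701.85187129  85.79940688  99.56545263]
103 47 [347.68085106 140.08510638] [525.7185328  141.28165909 107.21089768]
top red 76 185.97368421052633 217.76315789473685 [579.85045483 137.03423437  66.3366049 ] [356.33180429 -77.56849197  59.03808444] [ 604.39489098  158.64284319 1179.54484441]
top blue 71 183.80281690140845 276.3521126760563 [452.56865676 134.75002254  66.29204294] [443.62152421 128.31484937  61.34941776] [476.28672048 157.04949059  71.97234028]
top face 1338 ((524.5780639648438, 145.19972229003906), (199.6971893310547, 56.50271224975586), 0.13547642529010773) 45.0759836434715
94 18 [180.72222222 211.88888889] [588.50095752 145.07750529  97.74064067]
94 1 [183. 242.] [524.91709805 137.26719957  94.55106989]
94 1 [175. 245.] [518.43753475 153.69644209  94.03199424]
94 2 [180.  246.5] [515.29640159 142.89989238  94.94368203]
94 18 [177.16666667 272.55555556] [460.78793682 144.99795653  97.84238788]
103 62 [178.17741935 241.12903226] [524.55852961 144.72125779 107.66975263]
```

View pics/crop.png

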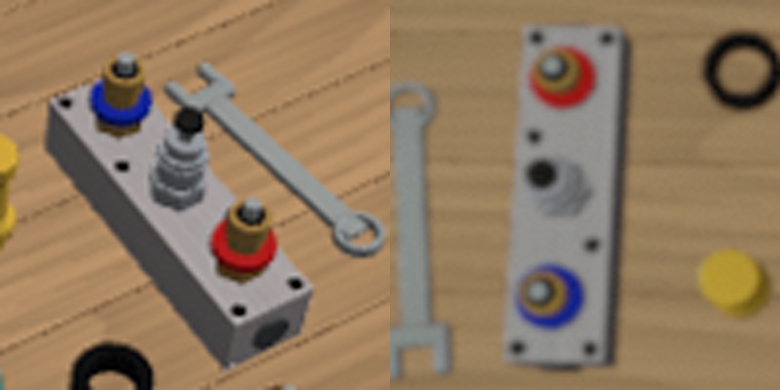

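The crop confirms it: bare aluminium block with brass red and blue nipples and a chromed valve with a black plunger. Red is at the +x end, and all three fittings lie along world x at y≈143. Before moving I check clearance to the press.

```bash
cat >> h.py <<'E'
from scipy.spatial.transform import Rotation as Ro
def to(*tgts):
    s=monitor.get_state(); R=Ro.from_euler('xyz',s['ee_rot']); p=s['position']
    print(s['clock'],p.round(1),s['ee_rot'].round(3),s['ft_force'].round(1),s['gripper_width'],s['joints'].round(2))
    print('level rotvec',(R.inv()*Ro.from_euler('xyz',[np.pi,0,s['ee_rot'][2]])).as_rotvec().round(4))
    for t in tgts: print(t,(R.inv().apply(np.array(t)-p)/10).round(2)); p=np.array(t)
E
python3 - <<'E'
from h import *
for n in ['scene','top']:
    c=np.load(f'/tmp/{n}.npz');P=pts(c);im=c['img'].astype(int)
    m=(im[...,0]>90)&(im[...,1]<50)&(im[...,2]<50)&(P[...,1]<-150)&(P[...,1]>-800)&(P[...,0]<900)&(P[...,0]>100)
    for lo,hi in((5,150),(150,300),(300,460)):
        q=P[m&(P[...,2]>lo)&(P[...,2]<hi)]; print(n,lo,len(q),q.min(0),q.max(0)) if len(q) else 0
to([253,-350,222],[360,-150,222],[525,143,222])
E
```

```text
scene 5 3117 [ 410.63279625 -506.10536495    5.13868522] [ 687.52012367 -348.68330362   89.13449406]
scene 150 3 [ 629.62042869 -432.0147763   168.13245464] [ 630.56539067 -431.72449729  244.33059854]
scene 300 4851 [ 421.60818299 -468.53327178  301.55720226] [ 662.64352052 -381.94263361  440.17551577]
top 5 3631 [ 406.94776278 -502.45177347   13.30111522] [ 681.45943971 -347.12315762  149.9836832 ]
top 150 1098 [ 421.64635703 -417.70090557  150.18316405] [ 521.26769996 -403.56733916  292.31619798]
top 300 8045 [ 416.40635887 -471.84871881  301.98267176] [ 658.11549083 -378.54595906  399.96519854]
0.1 [ 253.4 -570.8  221.9] [-3.14   0.     0.418] [-0.3 -0.2 -0.5] 87.84689463317547 [ 1.08  0.41 -0.01  1.6   0.01  1.13 -0.08]
level rotvec [-0.0015  0.0001 -0.    ]
[253, -350, 222] [ 8.93e+00 -2.02e+01  2.00e-02]
[360, -150, 222] [ 17.9  -13.94   0.02]
[525, 143, 222] [ 26.97 -20.08   0.03]
```

>>> apply_moves(commands=[[1.2,-2.8,0,0,0,0],[1.9,-4.3,0,0,0,0],[1.9,-4.3,0,0,0,0],[1.9,-4.3,0,0,0,0],[1.9,-4.3,0,0,0,0]], gripper=0, squeeze=5)

```text
clock: 0.72
position: [252.6, -351.0, 222.4]
ee_rot: [-3.141, 0.0, 0.418]
ft_force: [1.1, 0.5, 0.7]
gripper_width: 41.8
finger_force: 0.0
```

>>> apply_moves(commands=[[3.5,-2.8,0,0,0,0],[3.5,-2.8,0,0,0,0],[3.5,-2.8,0,0,0,0],[3.5,-2.8,0,0,0,0],[3.5,-2.8,0,0,0,0]])

```text
clock: 1.35
position: [356.3, -152.4, 222.6]
ee_rot: [3.141, 0.0, 0.418]
ft_force: [1.0, -0.1, -0.6]
gripper_width: 0.4
finger_force: 0.0
```

```bash
python3 -c "
from h import *
to([525,143,190])"
```

```text
1.35 [ 356.3 -152.4  222.6] [3.141 0.    0.418] [ 1.  -0.1 -0.6] 0.367378888988336 [ 0.64  0.02 -0.37  2.1   0.01  1.02 -0.88]
level rotvec [0.0002 0.0001 0.    ]
[525, 143, 190] [ 27.41 -20.16   3.25]
```

>>> apply_moves(commands=[[3.4,-2.5,0,0,0,0],[3.4,-2.5,0,0,0,0],[3.4,-2.5,0,0,0,0],[3.4,-2.5,0,0,0,0],[3.4,-2.5,0,0,0,0]])

```text
clock: 1.98
position: [461.0, 30.6, 222.5]
ee_rot: [3.142, 0.0, 0.417]
ft_force: [-0.2, -0.1, 0.5]
gripper_width: 0.4
finger_force: 0.0
```

>>> apply_moves(commands=[[3.5,-2.5,1,0,0,0],[3.5,-2.6,1,0,0,0],[2.4,-1.7,1.2,0,0,0],[1.0,-0.8,0,0,0,0],[0,0,0,0,0,0]])

```text
clock: 2.6
position: [524.7, 141.3, 190.7]
ee_rot: [-3.141, 0.001, 0.419]
ft_force: [0.1, -0.7, 0.5]
gripper_width: 0.8
finger_force: 0.0
```

```bash
python3 -c "
from h import *
to([525,143,120])
a=cam('scene')['img'][60:240,270:450];b=cam('top')['img'][150:330,100:280]
cv2.imwrite('pics/a.png',cv2.resize(np.hstack([a,b])[:,:,::-1],(800,400),interpolation=2))"
```

```text
2.6 [524.7 141.3 190.7] [-3.141e+00  1.000e-03  4.190e-01] [ 0.1 -0.7  0.5] 0.7646168533519975 [ 0.12  0.37 -0.59  1.8   0.23  1.04 -1.72]
level rotvec [-0.0002  0.0005 -0.    ]
[525, 143, 120] [ 0.1  -0.14  7.07]
```

View pics/a.png

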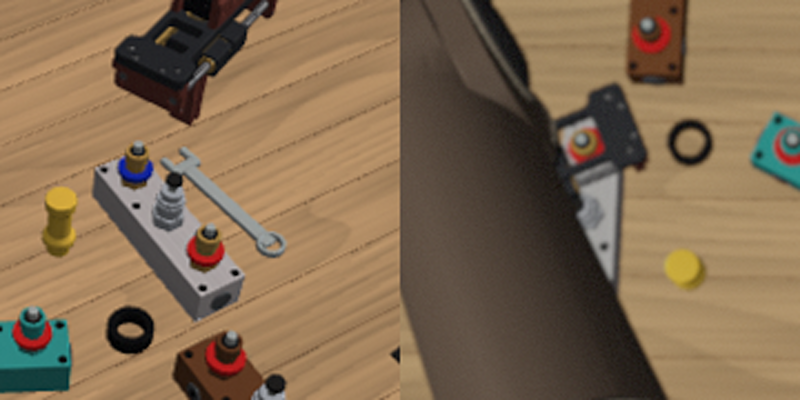

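The fingertip hangs above the relief valve: tip at crop (190,110), black cap at (175,180). I'll descend near the cap and look again.

>>> apply_moves(commands=[[0.1,-0.1,2.0,0,0,0],[0,0,2.5,0,0,0],[0,0,1.8,0,0,0],[0,0,0.4,0,0,0],[0,0,0,0,0,0]])

```text
clock: 3.32
position: [525.6, 142.2, 124.0]
ee_rot: [3.141, -0.0, 0.417]
ft_force: [0.1, -0.1, -1.2]
gripper_width: 0.6
finger_force: 0.0
```

```bash
python3 -c "
from h import *
to([525,143,108])
c=cam('scene');P=pts(c);a=c['img'][90:190,300:400]
cv2.imwrite('pics/b.png',cv2.resize(a[:,:,::-1],(600,600),interpolation=2))
for v in range(124,146,2): print(v,[(u,int(P[v,u,0]),int(P[v,u,1]),int(P[v,u,2])) for u in range(338,360,3)])
"
```

```text
3.325 [525.6 142.2 124. ] [ 3.141 -0.     0.417] [ 0.1 -0.1 -1.2] 0.6450490886668631 [ 0.08  0.45 -0.56  1.87  0.3   0.91 -1.77]
level rotvec [ 0.0001 -0.0003 -0.    ]
[525, 143, 108] [-0.02 -0.09  1.6 ]
124 [(338, 571, 69, 232), (341, 580, 69, 240), (344, 585, 72, 243), (347, 588, 76, 243), (350, 574, 96, 221), (353, 539, 135, 172), (356, 533, 149, 159), (359, 415, 266, -1)]
126 [(338, 573, 68, 228), (341, 580, 70, 234), (344, 586, 72, 239), (347, 587, 78, 236), (350, 574, 97, 216), (353, 539, 136, 165), (356, 532, 151, 151), (359, 422, 261, 0)]
128 [(338, 567, 73, 215), (341, 579, 71, 227), (344, 585, 74, 231), (347, 589, 77, 233), (350, 532, 135, 153), (353, 537, 139, 156), (356, 531, 153, 143), (359, 428, 257, 0)]
130 [(338, 568, 73, 211), (341, 576, 74, 218), (344, 580, 78, 219), (347, 585, 81, 222), (350, 534, 135, 149), (353, 535, 142, 147), (356, 435, 242, 6), (359, 433, 254, -1)]
132 [(338, 570, 73, 207), (341, 574, 77, 208), (344, 580, 79, 213), (347, 587, 81, 218), (350, 534, 136, 143), (353, 537, 141, 143), (356, 442, 237, 8), (359, 445, 244, 7)]
134 [(338, 469, 158, 65),
[... 306 characters left out ...]
457, 236, 8)]
138 [(338, 465, 163, 46), (341, 434, 198, 0), (344, 440, 203, 2), (347, 519, 143, 107), (350, 537, 136, 127), (353, 453, 221, 5), (356, 459, 225, 9), (359, 461, 233, 6)]
140 [(338, 470, 160, 45), (341, 472, 167, 44), (344, 521, 134, 106), (347, 524, 140, 106), (350, 528, 145, 107), (353, 457, 219, 2), (356, 464, 222, 7), (359, 468, 228, 8)]
142 [(338, 474, 157, 44), (341, 479, 162, 46), (344, 513, 142, 88), (347, 528, 137, 105), (350, 533, 142, 107), (353, 461, 216, 0), (356, 462, 225, -2), (359, 472, 226, 5)]
144 [(338, 480, 153, 44), (341, 482, 161, 42), (344, 520, 137, 91), (347, 527, 139, 97), (350, 525, 149, 90), (353, 466, 213, 0), (356, 468, 221, -2), (359, 475, 224, 3)]
```

View pics/b.png

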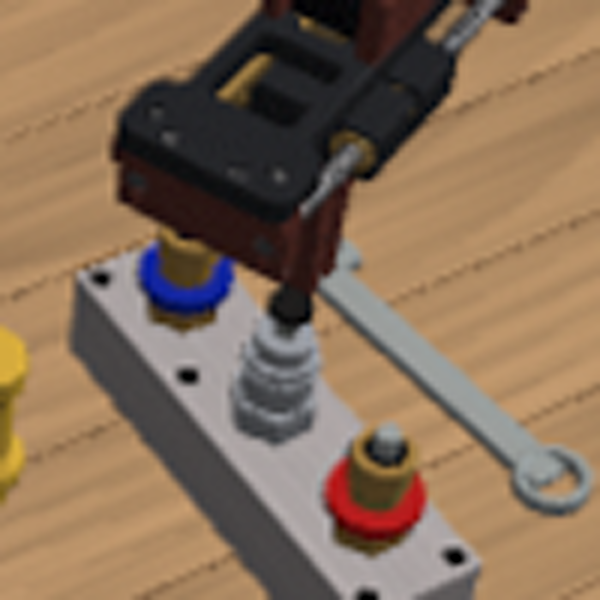

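The black cap at (290,300) sits directly under the fingertip line, and the measured cap is at (525,141,107). I push down in small steps, watching the force.

>>> apply_moves(commands=[[0,-0.1,0.6,0,0,0],[0,0,0.4,0,0,0],[0,0,0.3,0,0,0],[0,0,0.2,0,0,0],[0,0,0.1,0,0,0]])

```text
clock: 4.0
position: [524.9, 143.4, 107.6]
ee_rot: [3.142, 0.0, 0.418]
ft_force: [-0.8, -1.0, 3.4]
gripper_width: 0.6
finger_force: 1.5
```

>>> apply_moves(commands=[[0,0,0.1,0,0,0],[0,0,0.1,0,0,0],[0,0,0.1,0,0,0],[0,0,0.1,0,0,0],[0,0,0,0,0,0]])

```text
clock: 4.62
position: [524.9, 143.4, 103.6]
ee_rot: [-3.142, 0.0, 0.418]
ft_force: [-1.9, 0.4, 2.2]
gripper_width: 0.4
finger_force: 1.6
```

>>> apply_moves(commands=[[0,0,0.1,0,0,0],[0,0,0.1,0,0,0],[0,0,0.1,0,0,0],[0,0,0.1,0,0,0],[0,0,0,0,0,0]])

```text
clock: 5.25
position: [525.0, 143.3, 99.6]
ee_rot: [-3.142, 0.0, 0.418]
ft_force: [-1.0, 0.3, 3.8]
gripper_width: 0.7
finger_force: 1.7
```

>>> apply_moves(commands=[[0,0,0.05,0,0,0],[0,0,0.05,0,0,0],[0,0,0,0,0,0]])

```text
clock: 5.62
position: [525.0, 143.4, 98.8]
ee_rot: [3.141, -0.0, 0.418]
ft_force: [-2.7, -0.5, 5.2]
gripper_width: 0.6
finger_force: 3.0
```

>>> apply_moves(commands=[[0,0,0.05,0,0,0],[0,0,0.05,0,0,0],[0,0,0,0,0,0]])

```text
clock: 6.0
position: [525.0, 143.4, 98.1]
ee_rot: [3.141, -0.0, 0.418]
ft_force: [-4.1, -0.4, 9.4]
gripper_width: 0.9
finger_force: 4.4
```

>>> apply_moves(commands=[[0,0,0.05,0,0,0],[0,0,0,0,0,0],[0,0,0,0,0,0]])

```text
clock: 6.38
position: [525.0, 143.4, 97.8]
ee_rot: [3.141, -0.0, 0.418]
ft_force: [-4.8, -0.5, 9.7]
gripper_width: 0.1
finger_force: 5.0
```

The force now rises at the cap's own stiffness (about 4 N/mm), so the plunger is on its stop. I retract and check.

>>> apply_moves(commands=[[0,0,-0.3,0,0,0],[0,0,-1.0,0,0,0],[0,0,-1.5,0,0,0],[0,0,-1.5,0,0,0],[0,0,0,0,0,0]])

```text
clock: 7.0
position: [526.0, 143.6, 141.8]
ee_rot: [3.141, -0.003, 0.418]
ft_force: [-0.7, 0.4, -0.2]
gripper_width: 0.8
finger_force: 0.0
```

```bash
python3 -c "
from h import *
to([589,143.5,120])
c=cam('scene');P=pts(c)
sub=np.zeros(P.shape[:2],bool); sub[110:180,320:380]=1
m=sub&(P[...,2]>92)&(P[...,2]<112);k,l,st,ce=cv2.connectedComponentsWithStats(m.astype(np.uint8))
for i in range(1,k): print(st[i,4],ce[i],P[l==i].mean(0),P[l==i][:,2].max())
"
```

```text
7.0 [526.  143.6 141.8] [ 3.141e+00 -3.000e-03  4.180e-01] [-0.7  0.4 -0.2] 0.7943472233132385 [ 0.09  0.42 -0.57  1.85  0.28  0.94 -1.76]
level rotvec [ 0.0006 -0.0029 -0.    ]
[589, 143.5, 120] [5.75 2.57 2.2 ]
19 [331.36842105 125.26315789] [461.7545864  141.15752756  96.67264911] 100.96854383247832
1 [335. 128.] [470.48426236 145.76901413  93.32337749] 93.32337748885244
51 [347.29411765 143.09803922] [526.80756379 140.7580752   98.77974399] 102.82450288610579
23 [363.91304348 162.2173913 ] [589.80614351 141.54242858  97.62745679] 100.45080510418913
1 [367. 166.] [598.52653366 144.49663376  92.31180826] 92.31180825524416
1 [363. 168.] [598.97104741 133.65027255  92.38612474] 92.38612473885705
```

The plunger top went from about 107 to 99, so it is fully in, and the block has not moved. Next is red.

>>> apply_moves(commands=[[1.5,0.6,0,0,0,0],[2.5,1.1,0,0,0,0],[1.7,0.9,1.0,0,0,0],[0,0,1.2,0,0,0],[0,0,0,0,0,0]])

```text
clock: 7.68
position: [586.2, 142.5, 116.3]
ee_rot: [-3.141, 0.003, 0.418]
ft_force: [-0.6, 0.1, 0.4]
gripper_width: 0.4
finger_force: 0.0
```

```bash
python3 -c "
from h import *
to([589,143.5,100])"
```

```text
7.675 [586.2 142.5 116.3] [-3.141e+00  3.000e-03  4.180e-01] [-0.6  0.1  0.4] 0.3511691736174954 [ 0.07  0.54 -0.54  1.73  0.33  0.96 -1.75]
level rotvec [-0.0009  0.0034 -0.    ]
[589, 143.5, 100] [0.3  0.03 1.63]
```

>>> apply_moves(commands=[[0.3,0,0.5,0,0,0],[0,0,0.5,0,0,0],[0,0,0,0,0,0],[0,0,0,0,0,0]])

```text
clock: 8.18
position: [590.4, 144.0, 108.4]
ee_rot: [3.141, -0.0, 0.418]
ft_force: [-0.1, -0.1, -0.8]
gripper_width: 0.4
finger_force: 0.0
```

>>> apply_moves(commands=[[-0.1,0,0.3,0,0,0],[0,0,0.3,0,0,0],[0,0,0.2,0,0,0],[0,0,0.2,0,0,0],[0,0,0,0,0,0]])

```text
clock: 8.8
position: [589.4, 143.5, 98.2]
ee_rot: [3.142, 0.0, 0.418]
ft_force: [0.2, -0.7, 1.8]
gripper_width: 0.7
finger_force: 1.3
```

>>> apply_moves(commands=[[0,0,0.2,0,0,0],[0,0,0.2,0,0,0],[0,0,0,0,0,0]])

```text
clock: 9.18
position: [589.5, 143.5, 94.2]
ee_rot: [3.141, -0.0, 0.418]
ft_force: [-1.3, -0.9, 5.2]
gripper_width: 0.4
finger_force: 2.5
```

Force fits the spring. A bit further in, then hold.

>>> apply_moves(commands=[[0,0,0.15,0,0,0],[0,0,0.1,0,0,0],[0,0,0,0,0,0],[0,0,0,0,0,0],[0,0,0,0,0,0]])

```text
clock: 9.8
position: [589.5, 143.5, 92.0]
ee_rot: [3.141, -0.0, 0.418]
ft_force: [-1.8, -0.7, 6.3]
gripper_width: 0.3
finger_force: 3.2
```

>>> apply_moves(commands=[[0,0,0,0,0,0],[0,0,0,0,0,0],[0,0,0,0,0,0],[0,0,0,0,0,0],[0,0,0,0,0,0]])

```text
clock: 10.42
position: [589.5, 143.5, 92.0]
ee_rot: [3.141, -0.0, 0.418]
ft_force: [-2.4, -0.2, 6.7]
gripper_width: 0.6
finger_force: 3.2
```

>>> apply_moves(commands=[[0,0,-0.5,0,0,0],[0,0,-1.0,0,0,0],[0,0,-1.5,0,0,0],[0,0,-1.5,0,0,0],[0,0,0,0,0,0]])

```text
clock: 11.05
position: [590.4, 143.9, 138.4]
ee_rot: [3.141, -0.003, 0.418]
ft_force: [0.3, 0.0, -0.1]
gripper_width: 0.3
finger_force: 0.0
```

```bash
python3 -c "
from h import *
to([526,143.5,137],[461.5,143.3,137])
c=cam('scene');P=pts(c)
sub=np.zeros(P.shape[:2],bool); sub[110:180,320:380]=1
m=sub&(P[...,2]>92)&(P[...,2]<112);k,l,st,ce=cv2.connectedComponentsWithStats(m.astype(np.uint8))
for i in range(1,k): print(st[i,4],ce[i],P[l==i].mean(0),P[l==i][:,2].max())
"
```

```text
11.05 [590.4 143.9 138.4] [ 3.141e+00 -3.000e-03  4.180e-01] [ 0.3  0.  -0.1] 0.3038042483013612 [ 0.07  0.52 -0.54  1.71  0.31  1.   -1.74]
level rotvec [ 0.0005 -0.0028 -0.    ]
[526, 143.5, 137] [-5.9  -2.57  0.12]
[461.5, 143.3, 137] [-5.9  -2.6  -0.02]
19 [331.36842105 125.26315789] [462.26486251 140.75296747  97.32280956] 101.26852437931888
1 [328. 127.] [459.14182615 134.15773446  92.22256206] 92.2225620555079
23 [346.         144.56521739] [527.95564128 136.74716943  97.21652953] 101.14282510966561
1 [347. 149.] [537.57310721 133.44064116  93.7212636 ] 93.72126360299329
1 [349. 148.] [536.15335944 139.98598114  92.09901475] 92.09901475062058
25 [363.92 162.52] [589.97152289 141.60775932  96.75333461] 99.87784502078941
1 [367. 166.] [599.04563901 143.96903958  93.1564753 ] 93.15647530139884
```

Red was held for about 1 s at 7 mm in and has sprung back. Now blue.

>>> apply_moves(commands=[[-1.8,-0.8,0,0,0,0],[-3.0,-1.3,0,0,0,0],[-3.0,-1.3,0,0,0,0],[-2.6,-1.1,0,0,0,0],[-1.4,-0.6,0,0,0,0]])

```text
clock: 11.72
position: [459.5, 142.0, 136.4]
ee_rot: [3.141, 0.001, 0.418]
ft_force: [0.5, -0.7, 0.2]
gripper_width: 0.3
finger_force: 0.0
```

>>> apply_moves(commands=[[0,0,1.0,0,0,0],[0,0,1.0,0,0,0],[0,0,0.5,0,0,0],[0,0,0,0,0,0],[0,0,0,0,0,0]])

```text
clock: 12.35
position: [461.2, 142.4, 111.6]
ee_rot: [-3.141, -0.0, 0.418]
ft_force: [-0.5, -0.6, 0.5]
gripper_width: 0.4
finger_force: 0.0
```

```bash
python3 -c "
from h import *
to([461.3,143.3,100])"
```

```text
12.35 [461.2 142.4 111.6] [-3.141 -0.     0.418] [-0.5 -0.6  0.5] 0.4029425829641317 [ 0.09  0.37 -0.59  2.02  0.28  0.83 -1.82]
level rotvec [-0.0003 -0.      0.    ]
[461.3, 143.3, 100] [ 0.05 -0.08  1.16]
```

>>> apply_moves(commands=[[0.05,-0.1,0.4,0,0,0],[0,0,0.4,0,0,0],[0,0,0.3,0,0,0],[0,0,0.2,0,0,0],[0,0,0,0,0,0]])

```text
clock: 12.98
position: [460.9, 143.3, 98.6]
ee_rot: [3.141, 0.0, 0.418]
ft_force: [-1.5, -0.3, 2.4]
gripper_width: 0.6
finger_force: 1.2
```

>>> apply_moves(commands=[[0,0,0.2,0,0,0],[0,0,0.2,0,0,0],[0,0,0,0,0,0]])

```text
clock: 13.35
position: [460.9, 143.3, 94.6]
ee_rot: [3.141, 0.0, 0.418]
ft_force: [-2.3, -0.7, 4.8]
gripper_width: 0.5
finger_force: 2.4
```

>>> apply_moves(commands=[[0,0,0.15,0,0,0],[0,0,0.1,0,0,0],[0,0,0.05,0,0,0],[0,0,0,0,0,0],[0,0,0,0,0,0]])

```text
clock: 13.98
position: [461.0, 143.3, 91.9]
ee_rot: [3.141, 0.0, 0.418]
ft_force: [-1.8, -1.5, 5.9]
gripper_width: 0.8
finger_force: 3.2
```

>>> apply_moves(commands=[[0,0,0,0,0,0],[0,0,0,0,0,0],[0,0,0,0,0,0],[0,0,0,0,0,0],[0,0,0,0,0,0]])

```text
clock: 14.6
position: [460.9, 143.3, 91.9]
ee_rot: [3.141, 0.0, 0.418]
ft_force: [-1.9, -1.5, 6.0]
gripper_width: 0.7
finger_force: 3.2
```

>>> apply_moves(commands=[[0,0,-0.5,0,0,0],[0,0,-1.0,0,0,0],[0,0,-2.0,0,0,0],[0,0,-3.0,0,0,0],[0,0,-3.0,0,0,0]])

```text
clock: 15.22
position: [460.9, 143.5, 187.8]
ee_rot: [-3.141, -0.0, 0.418]
ft_force: [0.4, -0.1, 0.1]
gripper_width: 0.4
finger_force: 0.0
```

>>> apply_moves(commands=[[0,0,-2.0,0,0,0],[0,0,0,0,0,0],[0,0,0,0,0,0]])

```text
clock: 15.6
position: [460.6, 143.1, 206.0]
ee_rot: [3.142, 0.001, 0.418]
ft_force: [0.1, 0.7, -1.4]
gripper_width: 0.6
finger_force: 0.0
```

```bash
python3 -c "
from h import *
to()
c=cam('scene');P=pts(c)
sub=np.zeros(P.shape[:2],bool); sub[110:180,320:380]=1
m=sub&(P[...,2]>92)&(P[...,2]<112);k,l,st,ce=cv2.connectedComponentsWithStats(m.astype(np.uint8))
for i in range(1,k): print(st[i,4],ce[i],P[l==i].mean(0),P[l==i][:,2].max())
a=c['img'][70:230,280:440];cv2.imwrite('pics/e.png',cv2.resize(a[:,:,::-1],(600,600),interpolation=2))
"
```

```text
15.6 [460.6 143.1 206. ] [3.142e+00 1.000e-03 4.180e-01] [ 0.1  0.7 -1.4] 0.5854551947538287 [ 0.14  0.25 -0.64  1.92  0.17  1.03 -1.72]
level rotvec [0.     0.0007 0.    ]
17 [331.58823529 125.11764706] [462.24342483 141.35072748  97.4744635 ] 103.02467692672639
1 [335. 125.] [461.78505069 151.58556979  92.41017811] 92.41017811096408
53 [347.56603774 143.30188679] [527.1665946  141.33698441  98.15501487] 102.91971309297223
24 [363.91666667 162.33333333] [589.86042461 141.57907041  97.27353145] 100.22938866778041
1 [359. 162.] [581.09116384 135.55074403  92.85519041] 92.85519041288472
1 [368. 165.] [597.11665381 148.18587087  92.0630133 ] 92.06301330448812
1 [361. 166.] [592.1838896 133.1759534  92.2881723] 92.28817230152404
```

View pics/e.png

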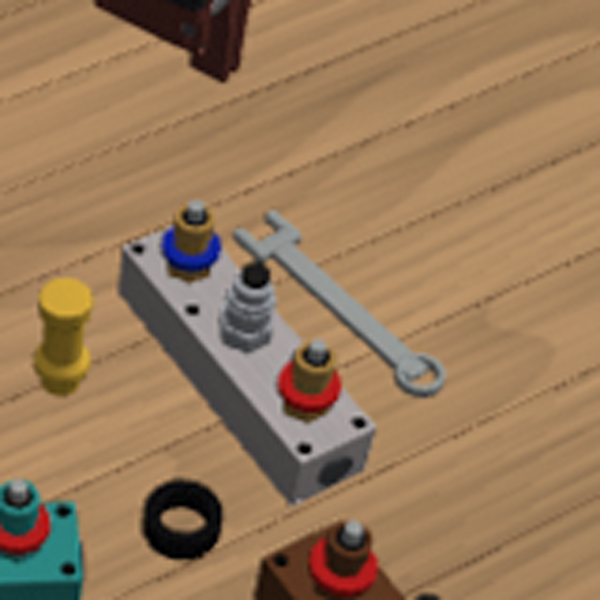

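The picture shows the relief cap low at (256,275), both poppets out at (195,212) and (317,350), and everything else in place with the arm clear.

```bash
python3 -c "
from plant import manip
print(manip.finish_job())"
```

```text
the job is handed in; nothing more can be done
None
```

The job is handed in at about 16 s: the relief plunger is fully in and stayed in, then the red and then the blue poppet were each pressed about 7 mm, held about 1 s and sprang back, with no visible shift of the block and nothing else touched.

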